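# Mount the tea caddy on the display turntable

### The job

Pick up the tall brown tea caddy with the ivory lid and bring it upright over the slot in the turntable's brass seat, sliding it along the slot as needed until the socket in its foot drops onto the locating pin hidden beneath it. Then press the caddy down, without slamming, until the sprung seat is fully down, and finish like that: still gripping the upright caddy and holding it pressed down. Do not push or knock over the whisk, the incense box or the kettle lid.

Things in the scene. Friction and masses are not known exactly. Their poses are not given: they have to be found in the camera images.
- caddy_center (a point): Centre, half-way up, of the tea caddy: upright round brown ceramic, ivory lid fixed to it (one rigid piece, about 0.42 kg). 115 mm tall: underside 57.5 mm below this point, top 57.5 mm above. Plain cylinder 54 mm in diameter from 22 to 95 mm above the underside; lid 55 mm, foot 60 mm in diameter. Best gripped 15 to 25 mm above this point, so that the gripper clears the lid. z is its axis.
- caddy_foot (a point): Centre of the caddy's underside, on its axis, 57.5 mm below caddy_center: the mouth of a round socket 16 mm in diameter and 16 mm deep. The rest of the underside is flat.
- turntable: Walnut turntable, fixed, does not turn during the job: disc 220 mm in diameter, its top 30 mm above the shelf. Origin on its axis at the shelf surface, z up. In its middle stands a flat round brass seat, 96 mm in diameter, whose top is 38 mm above the shelf when up and 32 mm when fully pressed. A black slot, 37 x 13 mm, runs across the middle of the seat along the turntable's x axis.
- slot_middle (a point): Middle of the slot, on the turntable's axis, at the unpressed seat's top; x runs along the slot. A rigid dark steel pin, 11 mm thick with a tip tapered to 6 mm, stands on the slot's centre line, anywhere from -12 to +12 mm along x from here (not reported). Its tip is 7 mm above here (45 mm above the shelf): a caddy beside it rides on the tip at that height, one over it can go down.
- seat (a joint): How far the sprung brass seat is pressed down, in m: 0 is up, 0.006 is fully down (stop). It begins to move at about 7 N and is fully down at about 13 N (the caddy's own weight, about 4 N, counts towards this but does not move it alone).
- whisk: Bamboo tea whisk standing on its bristles, bystander, 54 mm in diameter, 100 mm tall; origin at the centre of its underside.
- incense_box: Celadon incense box shaped like a persimmon, bystander, 80 mm in diameter, 58 mm tall; origin at the centre of its underside.
- kettle_lid: Cast-iron kettle lid with a brass knob, bystander, 104 mm in diameter, 41 mm tall; origin at the centre of its underside.
Not all that is in view belongs to the job. What is shaped like the turntable but red is not meant.

How it is judged:
By the outcome, as a careful person would: the job done as asked, in the order asked, and still so for the second after the job is handed in, while the arm keeps its last pose, push and grip.
It also fails if it takes over 48 s, if anything falls off the work surface, if the arm or the gripper's body presses on something with over 40 N, if the wrist force passes 120 N, or if a joint passes its speed limit or range.

### The arm

A 6-joint arm with a two-finger parallel gripper is mounted at the origin on the work surface. World frame = base frame: x ahead of the robot, y to its left, z up, the work surface at z = 0. Lengths are in m, angles in rad, forces in N, time in s.
With the tool pointing down it reaches from about 0.3 to 0.95 m from the base axis. Payload 3.1 kg.
Tool frame: the origin (TCP) lies on the mounting face of the last link; the fingertips stand r.nose_length ahead of it and the grasp point (between the pads) lies 155 mm ahead of it (r.nose_length is the distance from the TCP to the fingertips, in m); z points along the fingers, y is the line along which they close (so a half turn about z gives the same grasp; the last joint's range is limited). The gripper opens to 85 mm and grips with 20 to 120 N. Pads are 22 mm wide; open, the fingers measure 114 mm over their backs; the gripper's body (76 mm by 85 mm) begins 54 mm behind the grasp point. The pads swing forward as they close: fully open they stand 13 mm farther back than shut.
Start: joints at [-1.364, 0.308, 1.634, -0, 1.2, -0.07], TCP at [0.171, -0.601, 0.405] pointing down, gripper open.
Joint ranges: [-3.06, 3.06], [-0.79, 1.96], [0.05, 2.63], [-1.19, 4.34], [0.05, 2.64], [-2.94, 2.94]. Speed limits (rad/s): [2.79, 2.79, 3.14, 3.14, 3.14, 3.14].

### API

Orientations are given as a 3x3 rotation matrix whose columns are the frame's x, y, z axes.
In Python, from workcell import r gives the robot as it stands.
- The arm moves only by the tool apply_moves, never from a script. Its arguments are lists of equal length, an entry for each row: "xyz": the shift along the tool's x, y, z in mm, a list of three; "twist": the turn about the tool's z in degrees. A call has 1 to 12 rows; each row is the pose to reach, as a shift and turn from the pose commanded when the call began, along the tool's axes at that moment; what a row does not reach only later rows make up. A row lasts 1/10 s, in which the tool goes at most 50 mm and 8.59 degrees, less where a joint would pass 70% of its speed; a pose out of reach is approached as far as the arm can. A call with a gripper value outside its range is refused whole. "grip" is the gripper command: -1 is shut, 1 is fully open, values between are in proportion, set as the call begins (left out, the last holds). The fingers move at their own pace and stop on an object; "grip_force" is the grip in N (left out, the last holds). Time passes only in rows, so rows that repeat a pose let the fingers close. It gives the time, the measured TCP pose, the force, the opening and the grip force at its end, in the units of the state.
- r.state(): the state, without advancing time (a new reading comes with each control period).
- r.get_image(name): name is "scene" or "top" or "wrist"; returns a dict with "image" (384x512x3 uint8, blue, green, red), "camera_matrix" (3x3 intrinsics, pixels), "world_from_camera" (4x4, takes a point from camera to world coordinates); the wrist camera has in their place "T_tool_cam" (4x4, takes a point from camera to tool coordinates, whose origin is the TCP and whose axes are the flange's). Camera axes: x right, y down, z forward; pixel columns grow to the right and rows downward; lengths in m; the calibration is good to about 2 mm. The wrist camera is an equidistant fisheye: a pixel r from the principal point sees the ray r / f radians off the axis. A picture is of the moment at which its call begins: read the wrist's pose just before it. There is no depth.
- r.job_done(): hands the job in; it is judged then, once.
The state is a dict: "clock": time; "joint_positions": joint angles; "qd": joint speeds; "joint_torque": joint torques, N m; "tool_pos": TCP position; "tool_rot": TCP orientation; "force": force on the tool from outside, world axes, zero at the start; "torque": the same for the moment, N m; "grip_width": finger opening in m; "finger_force": force on a finger pad.
Only numpy, scipy, OpenCV 4.12 (cv2) and the standard library are available. Lean on these libraries where they do the work, as an engineer would, in place of code of your own. Each camera call takes 0.05 s, during which the arm holds its last target. There are 200 camera calls.

## Working session

There is one attempt and no reset: what is moved stays moved. The work goes in short steps, Python scripts to look and compute and a tool call to move; the robot and the scene stay as the last step left them, time stands still between calls to the robot, and variables do not carry over. Pictures are saved under pics/ and viewed, at most 10 in all, crops included, and the job is handed in when it is done.

Besides the shell and the picture viewer there is one more tool, called as a command line: name --pt "numbers of a row" for each row, then --argument value for the rest. apply_moves: Moves the arm, as the interface text tells. Its arguments: {"type":"object","properties":{"xyz":{"type":"array"},"twist":{"type":"array"},"grip":{"type":"number"},"grip_force":{"type":"number"}},"required":["xyz","twist"]}

```bash
mkdir -p pics; ls
python3 - <<'E'
from workcell import r
import cv2,numpy as np
s=r.state();print(s['clock'],s['tool_pos'],s['tool_rot'],r.nose_length,s['grip_width'])
for n in("scene","top","wrist"):
    d=r.get_image(n);cv2.imwrite(f'pics/{n}0.png',d['image']);print(n,{k:np.round(v,4).tolist() for k,v in d.items() if k!='image'})
a=[cv2.imread(f'pics/{n}0.png') for n in("scene","top")]
E
```

```text
pics
0.0 [ 0.17068985 -0.60081312  0.40346662] [[ 9.61935322e-01  2.73276856e-01 -4.41761314e-04]
 [ 2.73277152e-01 -9.61932769e-01  2.22409880e-03]
 [ 1.82850044e-04 -2.26016247e-03 -9.99997429e-01]] 0.1734 0.08567738776355557
scene {'camera_matrix': [[386.8686, 0.0, 257.2212], [0.0, 386.8686, 188.654], [0.0, 0.0, 1.0]], 'world_from_camera': [[-0.1538, 0.6444, -0.749, 1.3528], [0.9881, 0.0989, -0.1178, 0.2455], [-0.0018, -0.7582, -0.652, 0.8006], [0.0, 0.0, 0.0, 1.0]]}
top {'camera_matrix': [[487.7544, 0.0, 258.74], [0.0, 487.7544, 190.4133], [0.0, 0.0, 1.0]], 'world_from_camera': [[-0.0253, -0.9976, 0.0642, 0.3777], [-0.9997, 0.0257, 0.0055, 0.1254], [-0.0072, -0.064, -0.9979, 1.5904], [0.0, 0.0, 0.0, 1.0]]}
wrist {'camera_matrix': [[297.3186, 0.0, 258.123], [0.0, 297.3186, 191.4407], [0.0, 0.0, 1.0]], 'T_tool_cam': [[0.001, -0.952, -0.3059, 0.078], [1.0, 0.0008, 0.0009, 0.0011], [-0.0006, -0.3059, 0.952, 0.0294], [0.0, 0.0, 0.0, 1.0]]}
```

View pics/top0.png

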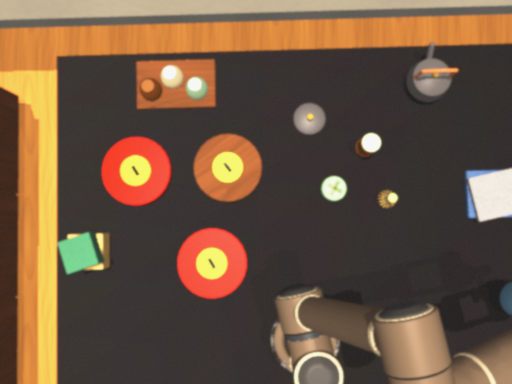

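View pics/scene0.png

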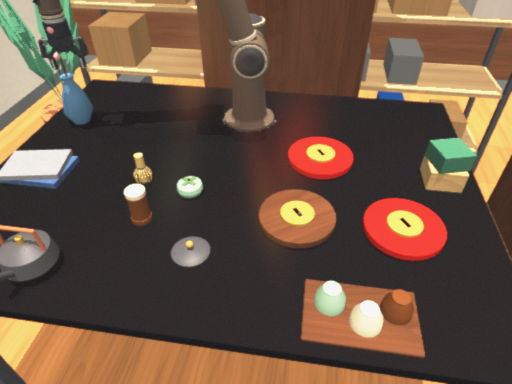

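The top view shows the caddy's ivory lid at (371,142), the walnut turntable with its brass seat at (228,167), the kettle lid at (309,118), the incense box at (334,188) and the whisk at (388,198). In the scene view the caddy is at (137,205) and the turntable at (297,215).

```bash
cat > h.py <<'E'
import cv2,numpy as np
def ray(d,uv):
    K=d['camera_matrix'];T=d['world_from_camera']
    v=np.linalg.inv(K)@[uv[0],uv[1],1]
    return T[:3,3],T[:3,:3]@v
def plane(d,uv,z):
    o,v=ray(d,uv);return o+v*(z-o[2])/v[2]
def tri(a,b):
    (o,v),(p,w)=a,b
    s,t=np.linalg.lstsq(np.c_[v,-w],p-o,rcond=None)[0]
    return (o+s*v+p+t*w)/2,np.linalg.norm(o+s*v-p-t*w)
def blob(m,near):
    n,l,st,c=cv2.connectedComponentsWithStats(m.astype(np.uint8))
    i=1+np.argmin(np.linalg.norm(c[1:]-near,axis=1)+1e3*(st[1:,4]<12))
    return l==i,c[i],st[i]
E
python3 - <<'E'
from workcell import r
from h import *
P={}
for n,lid,seat in(("scene",(136,192),(297,213)),("top",(371,142),(228,167))):
    d=r.get_image(n);im=d['image'].astype(int);B,G,R=im[...,0],im[...,1],im[...,2]
    m,c,st=blob((B>130)&(R>150)&(abs(R-B)<70),lid)
    y,cs,ss=blob((R>150)&(G>130)&(B<110),seat)
    ys,xs=np.nonzero(y);hull=cv2.convexHull(np.c_[xs,ys].astype(np.int32))
    h=np.zeros(y.shape,np.uint8);cv2.fillConvexPoly(h,hull,1)
    M=cv2.moments(h,True);sc=np.array([M['m10'],M['m01']])/M['m00']
    w=np.clip(200-im.sum(2)/2,0,None)*cv2.erode(h,np.ones((3,3)))
    yy,xx=np.nonzero(w>0);ww=w[yy,xx]
    pts=np.array([plane(d,p,.038)[:2] for p in np.c_[xx,yy]])
    mu=np.average(pts,axis=0,weights=ww);C=np.cov(pts.T,aweights=ww);e,V=np.linalg.eigh(C)
    print(n,'lid',c,st,plane(d,c,.115)); print(' seat',sc,ss,plane(d,sc,.038),'slot',mu,np.sqrt(e*12),np.degrees(np.arctan2(V[1,1],V[0,1])),len(ww))
    # seat diameter
    pw=np.array([plane(d,p[0],.038)[:2] for p in hull]);print(' seat extents',np.ptp(pw,axis=0))
    P[n]=(ray(d,c),ray(d,sc))
    if n=='top':
        for nm,uv,z in(('kettle',(309,118),.04),('incense',(334,188),.05),('whisk',(389,199),.05)):print(nm,plane(d,uv,z))
    if n=='top': cv2.imwrite('pics/z.png',np.hstack([cv2.resize(d['image'][115:165,345:395],(400,400)),cv2.resize(d['image'][142:192,203:253],(400,400))]))
print('tri lid',tri(P['scene'][0],P['top'][0]),'seat',tri(P['scene'][1],P['top'][1]))
E
```

```text
scene lid [134.00711744 191.51601423] [124 184  21  17 281] [ 0.62723498 -0.20508709  0.115     ]
 seat [297.18072289 212.39089692] [280 200  36  26 133] [0.56103047 0.23495242 0.038     ] slot [0.55656498 0.23290623] [0.00841319 0.03056336] -144.74913036775666 31
 seat extents [0.10403213 0.09982122]
top lid [370.90508475 142.05423729] [362 133  19  19 295] [ 0.61130944 -0.21166596  0.115     ]
 seat [227.02409639 166.68674699] [222 161  11  13  64] [0.5562157  0.23355469 0.038     ] slot [0.55419591 0.23220935] [0.00484372 0.0218457 ] -143.80691344425426 15
 seat extents [0.0390169  0.03174061]
kettle [ 0.70634013 -0.03337794  0.04      ]
incense [ 0.47826819 -0.10418514  0.05      ]
whisk [ 0.43902967 -0.27624745  0.05      ]
tri lid (array([ 0.61324625, -0.214263  ,  0.10176209]), np.float64(0.0008800747692448835)) seat (array([0.55667228, 0.23437396, 0.03373416]), np.float64(0.0010441726563794062))
```

View pics/z.png

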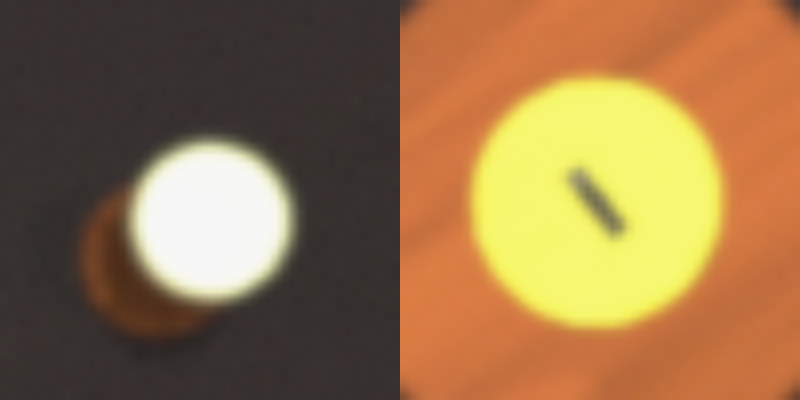

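apply_moves --pt "15 -7 0" --pt "45 -22 0" --pt "85 -41 0" --pt "126 -60 0" --pt "167 -80 0" --pt "208 -100 0" --pt "249 -119 0" --pt "290 -139 0" --pt "331 -159 0" --pt "372 -178 0" --pt "410 -196 0" --pt "445 -213 0" --twist '[0,0,0,0,0,0,0,0,0,0,0,0]' --grip 1 --grip_force 60

```text
clock: 1.45
tool_pos: [0.542, -0.2719, 0.4048]
tool_rot: [[0.962, 0.274, 0.0], [0.274, -0.962, 0.001], [0.001, -0.0, -1.0]]
force: [0.5, 0.1, -0.4]
grip_width: 0.0852
finger_force: 0.0
```

apply_moves --pt "30 -14 0" --pt "55 -27 0" --pt "72 -35 0" --pt "82 -39 0" --pt "85 -41 0" --pt "85 -41 0" --pt "85 -41 0" --twist '[0,0,0,0,0,0,0]'

```text
clock: 2.15
tool_pos: [0.6105, -0.2128, 0.4046]
tool_rot: [[0.962, 0.272, -0.001], [0.272, -0.962, -0.0], [-0.001, 0.0, -1.0]]
force: [-0.8, 0.4, -0.3]
grip_width: 0.0856
finger_force: 0.0
```

```bash
cat >> h.py <<'E'
def wray(d,s,uv):
    K=d['camera_matrix'];T=d['T_tool_cam']
    a=(np.array(uv)-K[:2,2])/K[0,0];t=np.linalg.norm(a)
    v=np.r_[a*np.sinc(t/np.pi),np.cos(t)]
    R=np.array(s['tool_rot']);p=np.array(s['tool_pos'])
    return p+R@T[:3,3],R@T[:3,:3]@v
def wplane(d,s,uv,z):
    o,v=wray(d,s,uv);return o+v*(z-o[2])/v[2]
E
python3 - <<'E'
from workcell import r
from h import *
s=r.state();d=r.get_image("wrist");im=d['image'].astype(int);cv2.imwrite('pics/w1.png',d['image'])
print(s['clock'],s['tool_pos'],s['tool_rot'],s['force'])
B,G,R=im[...,0],im[...,1],im[...,2]
m,c,st=blob((B>130)&(R>150)&(abs(R-B)<70)&(np.indices(B.shape)[0]<340),(258,250))
pts=np.argwhere(m)[:,::-1];W=np.array([wplane(d,s,p,.115)[:2] for p in pts])
print(c,st,wplane(d,s,c,.115),W.mean(0),np.ptp(W,axis=0),cv2.minEnclosingCircle(W.astype(np.float32)))
E
```

```text
2.15 [ 0.61052202 -0.21284932  0.40457287] [[ 9.62221073e-01  2.72268271e-01 -7.71521058e-04]
 [ 2.72268174e-01 -9.62221382e-01 -2.29770894e-04]
 [-8.04933382e-04  1.10297663e-05 -9.99999676e-01]] [-0.78285056  0.42194889 -0.33048121]
[258.6499239 181.4086758] [ 230  153   59   57 2628] [ 0.61461014 -0.21355458  0.115     ] [ 0.61444108 -0.21360603] [0.05402477 0.0534307 ] ((0.6138290166854858, -0.21379339694976807), 0.02728091925382614)
```

View pics/w1.png

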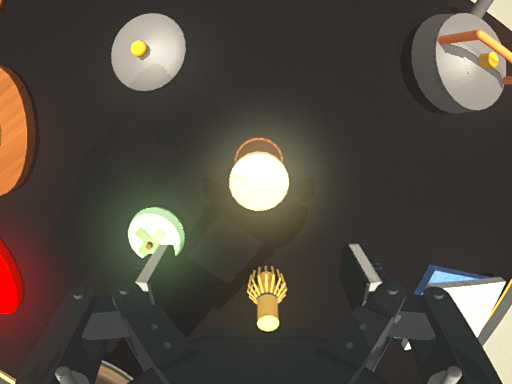

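The wrist view shows the lid at (258,181), 54 mm across, which matches the size given. The fingers will straddle it clear of the whisk and the incense box.

apply_moves --pt "3 1 15" --pt "3 1 40" --pt "3 1 70" --pt "3 1 100" --pt "3 1 125" --pt "3 1 145" --pt "3 1 158" --pt "3 1 167" --pt "3 1 171" --pt "3 1 172" --pt "3 1 172" --pt "3 1 172" --twist '[0,0,0,0,0,0,0,0,0,0,0,0]'

```text
clock: 3.4
tool_pos: [0.6149, -0.2124, 0.2339]
tool_rot: [[0.962, 0.273, 0.002], [0.273, -0.962, -0.001], [0.002, 0.001, -1.0]]
force: [-0.6, -0.5, -0.6]
grip_width: 0.0853
finger_force: 0.0
```

apply_moves --pt "0 0 0" --pt "0 0 0" --pt "0 0 0" --pt "0 0 0" --pt "0 0 0" --pt "0 0 0" --pt "0 0 0" --pt "0 0 0" --pt "0 0 0" --pt "0 0 0" --twist '[0,0,0,0,0,0,0,0,0,0]' --grip -1 --grip_force 60

```text
clock: 4.4
tool_pos: [0.6148, -0.2121, 0.2336]
tool_rot: [[0.962, 0.273, 0.001], [0.273, -0.962, -0.0], [0.001, 0.0, -1.0]]
force: [-1.1, 1.8, 6.4]
grip_width: 0.0531
finger_force: 63.5
```

Run:
```python
from workcell import r
from h import *
s=r.state();d=r.get_image("wrist");im=d['image'].astype(int);cv2.imwrite('pics/w2.png',d['image'])
print(s['clock'],s['tool_pos'],s['tool_rot'],s['force'],s['grip_width'],s['finger_force'])
B,G,R=im[...,0],im[...,1],im[...,2]
m,c,st=blob((B>130)&(R>150)&(abs(R-B)<70),(258,250))
pts=np.argwhere(m)[:,::-1];W=np.array([wplane(d,s,p,.115)[:2] for p in pts])
print(c,st,cv2.minEnclosingCircle(W.astype(np.float32)))
```

```text
4.4 [ 0.61475195 -0.21212431  0.23355518] [[ 9.61934308e-01  2.73278690e-01  1.07027115e-03]
 [ 2.73278925e-01 -9.61934833e-01 -7.71278361e-05]
 [ 1.00845370e-03  3.66674460e-04 -9.99999424e-01]] [-1.14154335  1.76900062  6.380313  ] 0.05308478866904772 63.500913977622986
[249.69635974 285.64282655] [ 217  260   67   59 2335] ((0.6255382895469666, -0.2084898054599762), 0.01418330892920494)
```

View pics/w2.png

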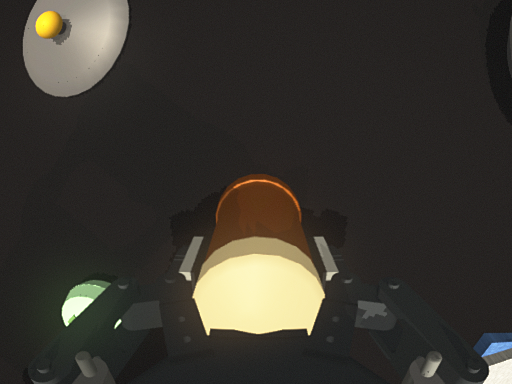

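The caddy is gripped: the opening is 53 mm and the pads sit on the brown cylinder below the lid (lid at 258,290). The foot ring is at (258,200) and the bystanders are clear.

apply_moves --pt "0 0 -5" --pt "0 0 -15" --pt "0 0 -32" --pt "0 0 -55" --pt "0 0 -80" --pt "0 0 -100" --pt "0 0 -112" --pt "0 0 -118" --pt "0 0 -120" --pt "0 0 -120" --pt "0 0 -120" --twist '[0,0,0,0,0,0,0,0,0,0,0]'

```text
clock: 5.55
tool_pos: [0.6138, -0.212, 0.3512]
tool_rot: [[0.962, 0.273, -0.002], [0.273, -0.962, 0.001], [-0.002, -0.002, -1.0]]
force: [0.1, 0.8, -4.5]
grip_width: 0.0526
finger_force: 63.5
```

apply_moves --pt "-1 -10 0" --pt "-3 -30 0" --pt "-7 -60 0" --pt "-11 -95 0" --pt "-15 -130 0" --pt "-19 -165 0" --pt "-23 -200 0" --pt "-28 -235 0" --pt "-32 -270 0" --pt "-36 -305 0" --pt "-40 -338 0" --pt "-43 -365 0" --twist '[0,-1,-2,-4,-6,-8,-10,-12,-14,-16,-18,-19]'

```text
clock: 6.75
tool_pos: [0.4715, 0.129, 0.3522]
tool_rot: [[0.82, 0.573, -0.002], [0.573, -0.82, 0.0], [-0.001, -0.001, -1.0]]
force: [0.2, -0.2, -2.5]
grip_width: 0.0532
finger_force: 63.8
```

Run:
```python
from workcell import r
import numpy as np
s=r.state();print(s['clock'],s['tool_pos'],s['grip_width'],s['finger_force'],s['force'])
R=np.array(s['tool_rot']);x=np.array([.806,.592,0]);t=np.array([.5562,.2336,.3536])-.12*x
print(R.round(4),R.T@(t-s['tool_pos'])*1000, np.degrees(np.arctan2(R[1,0],R[0,0])))
```

```text
6.75 [0.47147023 0.1289678  0.35216475] 0.053179252428034424 63.797351717948914 [ 0.2156164  -0.20498135 -2.49104984]
[[ 8.195e-01  5.731e-01 -1.600e-03]
 [ 5.731e-01 -8.195e-01  4.000e-04]
 [-1.100e-03 -1.300e-03 -1.000e+00]] [  9.42302745 -34.40211013  -1.4009903 ] 34.964475366732245
```

apply_moves --pt "4 -15 0" --pt "7 -26 0" --pt "9 -32 0" --pt "9 -34 0" --pt "9 -34 0" --pt "9 -34 0" --pt "9 -34 0" --twist '[-1,-1,-1,-1,-1,-1,-1]'

```text
clock: 7.45
tool_pos: [0.4615, 0.1596, 0.3527]
tool_rot: [[0.811, 0.585, 0.0], [0.585, -0.811, -0.0], [-0.0, 0.0, -1.0]]
force: [-0.3, 0.2, -2.8]
grip_width: 0.0534
finger_force: 63.8
```

```bash
cat > seat.py <<'E'
from workcell import r
from h import *
s=r.state();d=r.get_image("wrist");im=d['image'].astype(int);cv2.imwrite('pics/w3.png',d['image'])
print(s['clock'],s['tool_pos'],s['force'])
B,G,R=im[...,0],im[...,1],im[...,2]
n,l,st,c=cv2.connectedComponentsWithStats(((R>150)&(G>130)&(B<120)).astype(np.uint8))
i=1+np.argmax(st[1:,4]);print(st[i],c[i])
ys,xs=np.nonzero(l==i);hull=cv2.convexHull(np.c_[xs,ys].astype(np.int32))
hw=np.array([wplane(d,s,p[0],.038)[:2] for p in hull]);e=cv2.fitEllipse((hw*1000).astype(np.float32));print('seat mm',e)
h=np.zeros(B.shape,np.uint8);cv2.fillConvexPoly(h,hull,1);h=cv2.erode(h,np.ones((9,9)))
q,_,_=blob((h>0)&(im.sum(2)<230),e[0] if 0 else c[i])
P=np.array([wplane(d,s,p,.038)[:2] for p in np.argwhere(q)[:,::-1]])*1000
rc=cv2.minAreaRect(P.astype(np.float32));print('slot',P.mean(0),rc)
C=np.cov(P.T);w,V=np.linalg.eigh(C);print('slot ang',np.degrees(np.arctan(V[1,1]/V[0,1])),np.sqrt(12*w))
E
python3 seat.py
```

```text
7.45 [0.46147828 0.15963779 0.3526657 ] [-0.3458481   0.16629102 -2.83284771]
[ 202    8  103   98 7368] [253.27239414  56.75149294]
seat mm ((556.3093872070312, 232.5218963623047), (96.33943939208984, 96.57538604736328), 35.613887786865234)
slot [560.04419797 239.65771505] ((560.0479125976562, 239.6770782470703), (4.825237274169922, 1.3545658588409424), 79.0693359375)
slot ang 78.76479106647702 [1.77317422 5.80602796]
```

View pics/w3.png

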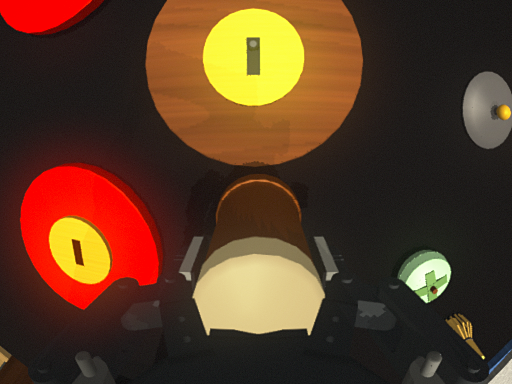

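The wrist view shows the seat at (253,57), 96 mm across. The slot runs along image rows 38–75, and something light, probably the pin tip, shows near (253,43). I'll zoom in.

Run:
```python
from workcell import r
from h import *
s=r.state();d=r.get_image("wrist");im=d['image']
cv2.imwrite('pics/z2.png',cv2.resize(im[25:90,225:285],(600,600*65//60)[:2],interpolation=cv2.INTER_CUBIC)[:600])
R=np.array(s['tool_rot'])
q,c,st=blob((im[...,1]<170)&(np.hypot(*(np.indices(im.shape[:2])-np.array([57,253])[:,None,None]))<35),(253,57))
P=np.array([wplane(d,s,p,.038)[:2] for p in np.argwhere(q)[:,::-1]])*1000
w,V=np.linalg.eigh(np.cov(P.T));print(c,st,P.mean(0),cv2.minAreaRect(P.astype(np.float32)),np.degrees(np.arctan(V[1,1]/V[0,1])),np.sqrt(12*w))
print(im[34:80,253].sum(1)//3); print(im[43,240:266].sum(1)//3)
```

```text
[253.00824742  55.84948454] [246  37  14  38 485] [556.03209539 232.51225653] ((556.1061401367188, 233.15525817871094), (36.31794357299805, 12.183232307434082), 35.859344482421875) 35.77959447638494 [12.1908602  36.59548686]
[191 190 192 138  84  85 116 140 142 142 143 148 141 102  86  80  85  95
  98  97  98  97  99  96  95  96  96  99  97  97  98  98  98  99  98  97
  97 100  98  93 109 187 191 189 188 187]
[189 189 189 191 191 191 176  90  80 105 134 142 143 142 144 147 127  92
  80  95 185 192 191 191 191 191]
```

View pics/z2.png

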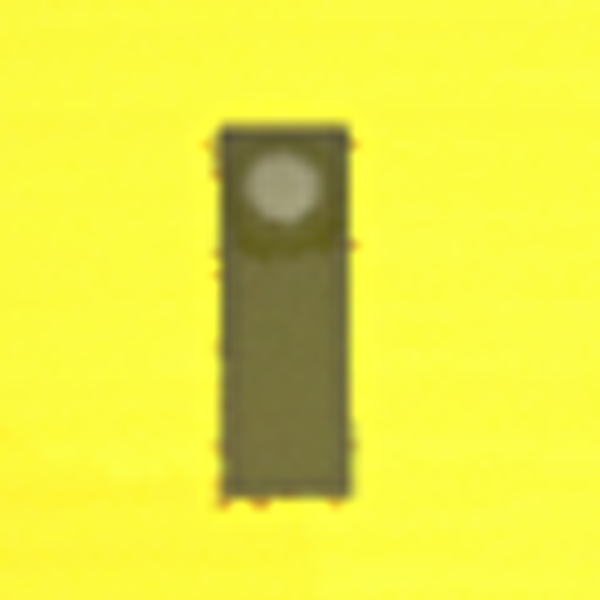

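The tip of the pin is visible at (252.8,43.3), near the far end of the slot. Next I compute the shift that puts the socket over it, with the caddy's own offset as the wrist camera sees it.

Run:
```python
from workcell import r
from h import *
s=r.state();d=r.get_image("wrist");R=np.array(s['tool_rot']);p=np.array(s['tool_pos'])
im=d['image'].astype(int).sum(2)/3
sub=im[39:50,249:259];w=np.clip(sub-115,0,40)*(sub<160);yy,xx=np.indices(sub.shape)
uv=(249+(w*xx).sum()/w.sum(),39+(w*yy).sum()/w.sum());pin=wplane(d,s,uv,.045)
slot=np.array([.5561,.2326,.038]);ax=np.array([np.cos(.6255),np.sin(.6255),0])
print(uv,pin,'along',(pin-slot)@ax*1e3,'lat',np.cross(ax,pin-slot)[2]*1e3)
t=R.T@(pin-p)*1e3-[-1,1.4,0];print('tool shift',t,p,np.degrees(np.arctan2(R[1,0],R[0,0])))
```

```text
(np.float64(253.02551020408163), np.float64(43.40894819466248)) [0.56488361 0.23888005 0.045     ] along 10.797605668783689 lat -0.05177494748319182
tool shift [131.21720899  -5.07456628 307.66778453] [0.46141164 0.1597385  0.35266809] 35.806434255052494
```

apply_moves --pt "10 -1 0" --pt "28 -2 0" --pt "50 -3 0" --pt "75 -4 0" --pt "98 -5 0" --pt "115 -5 8" --pt "126 -5 20" --pt "131 -5 33" --pt "131 -5 45" --pt "131 -5 54" --pt "131 -5 60" --pt "131 -5 62" --twist '[0,0,0,0,0,0,0,0,0,0,0,0]'

```text
clock: 8.8
tool_pos: [0.5637, 0.2406, 0.2896]
tool_rot: [[0.811, 0.586, -0.002], [0.586, -0.811, -0.001], [-0.002, -0.001, -1.0]]
force: [0.1, 0.6, -3.5]
grip_width: 0.0531
finger_force: 63.9
```

apply_moves --pt "0 0 0" --pt "0 0 0" --pt "0 0 0" --pt "0 0 0" --twist '[0,0,0,0]'

```text
clock: 9.2
tool_pos: [0.5646, 0.241, 0.2913]
tool_rot: [[0.81, 0.586, 0.001], [0.586, -0.81, 0.0], [0.001, 0.0, -1.0]]
force: [0.4, -0.2, -3.8]
grip_width: 0.0533
finger_force: 63.9
```

Run:
```python
from workcell import r
from h import *
s=r.state();d=r.get_image("wrist");cv2.imwrite('pics/w5.png',d['image'])
R=np.array(s['tool_rot']);pin=np.array([.56488,.23888,.045])
print(s['clock'],s['tool_pos'],s['force'],s['torque'],R.T@(pin-s['tool_pos'])*1e3,R.round(4))
```

```text
9.2 [0.56463308 0.241042   0.29134739] [ 0.38209076 -0.24070643 -3.78845984] [-0.01980077 -0.00778157  0.06361649] [ -1.33988546   1.81530551 246.34666936] [[ 8.105e-01  5.858e-01  1.100e-03]
 [ 5.858e-01 -8.105e-01  4.000e-04]
 [ 1.100e-03  3.000e-04 -1.000e+00]]
```

View pics/w5.png

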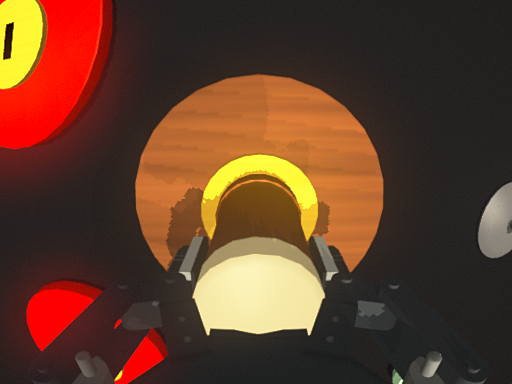

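The wrist view shows the caddy (axis at column 259) over the seat ring (centre at column 260), so it is centred sideways. I'll descend slowly.

apply_moves --pt "0 0 3" --pt "0 0 6" --pt "0 0 8" --pt "0 0 10" --pt "0 0 11" --pt "0 0 12" --pt "0 0 13" --pt "0 0 14" --pt "0 0 14" --pt "0 0 14" --twist '[0,0,0,0,0,0,0,0,0,0]'

```text
clock: 10.25
tool_pos: [0.5644, 0.241, 0.2767]
tool_rot: [[0.81, 0.586, 0.0], [0.586, -0.81, 0.0], [0.0, -0.0, -1.0]]
force: [-0.5, 0.8, -3.8]
grip_width: 0.0533
finger_force: 63.9
```

apply_moves --pt "0 0 1" --pt "0 0 2" --pt "0 0 3" --pt "0 0 4" --pt "0 0 4" --pt "0 0 4" --twist '[0,0,0,0,0,0]'

```text
clock: 10.85
tool_pos: [0.5644, 0.241, 0.2726]
tool_rot: [[0.81, 0.586, -0.0], [0.586, -0.81, -0.0], [-0.0, -0.0, -1.0]]
force: [-0.0, -0.2, -3.3]
grip_width: 0.0531
finger_force: 63.9
```

The pin is in the socket: the underside is 6 mm below the pin tip with no contact force. Next I press in small steps.

apply_moves --pt "0 0 0.5" --pt "0 0 1" --pt "0 0 1.5" --pt "0 0 2" --pt "0 0 2.5" --pt "0 0 3" --pt "0 0 3" --pt "0 0 3" --twist '[0,0,0,0,0,0,0,0]'

```text
clock: 11.65
tool_pos: [0.5645, 0.2411, 0.2702]
tool_rot: [[0.81, 0.586, 0.0], [0.586, -0.81, 0.0], [0.0, 0.0, -1.0]]
force: [-2.1, -0.3, 4.3]
grip_width: 0.0531
finger_force: 64.3
```

apply_moves --pt "0 0 0.5" --pt "0 0 1" --pt "0 0 1.5" --pt "0 0 2" --pt "0 0 2.5" --pt "0 0 3" --pt "0 0 3.5" --pt "0 0 4" --pt "0 0 4" --pt "0 0 4" --twist '[0,0,0,0,0,0,0,0,0,0]'

```text
clock: 12.65
tool_pos: [0.5646, 0.2411, 0.2667]
tool_rot: [[0.81, 0.586, 0.0], [0.586, -0.81, 0.0], [0.0, 0.0, -1.0]]
force: [-3.4, -1.1, 7.4]
grip_width: 0.0533
finger_force: 64.6
```

apply_moves --pt "0 0 0.5" --pt "0 0 1" --pt "0 0 1.5" --pt "0 0 2" --pt "0 0 2" --pt "0 0 2" --twist '[0,0,0,0,0,0]'

```text
clock: 13.25
tool_pos: [0.5647, 0.2411, 0.2655]
tool_rot: [[0.81, 0.586, 0.0], [0.586, -0.81, 0.0], [0.0, 0.0, -1.0]]
force: [-5.6, -1.8, 11.7]
grip_width: 0.0533
finger_force: 65.1
```

apply_moves --pt "-0.5 0 0.5" --pt "-1 0 1" --pt "-1 0 1.5" --pt "-1 0 1.5" --pt "-1 0 1.5" --pt "-1 0 1.5" --twist '[0,0,0,0,0,0]'

```text
clock: 13.85
tool_pos: [0.5644, 0.241, 0.2655]
tool_rot: [[0.811, 0.586, 0.002], [0.586, -0.811, 0.001], [0.002, 0.0, -1.0]]
force: [-5.3, -0.7, 17.5]
grip_width: 0.0533
finger_force: 65.5
```

Run:
```python
from workcell import r
from h import *
s=r.state();a=r.get_image("scene")['image'];w=r.get_image("wrist")['image']
cv2.imwrite('pics/f.png',np.hstack([cv2.resize(a[100:260,200:400],(400,320)),cv2.resize(w,(400,320))]))
print(s['clock'],s['tool_pos'],s['force'],s['torque'],np.array(s['tool_rot']).round(4))
```

```text
13.85 [0.56443043 0.24095896 0.26545028] [-5.2993673  -0.66402906 17.46953816] [-0.22903534  1.21769379  0.03710881] [[ 8.105e-01  5.857e-01  2.000e-03]
 [ 5.857e-01 -8.105e-01  1.200e-03]
 [ 2.300e-03  2.000e-04 -1.000e+00]]
```

View pics/f.png

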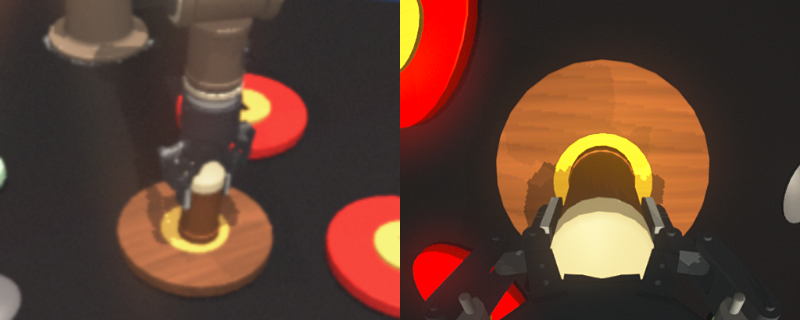

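The caddy stands upright on the seat in both views. The extra push of about 6 N gave no further travel, and the measured height matches the fully pressed value (0.2655 against 0.2656 m predicted). I'm handing in.

```bash
python3 -c "
from workcell import r
print(r.job_done())"
```

```text
the job is handed in; nothing more can be done
None
```

The caddy is on the pin and pressed until the seat stopped moving, held upright in the grip at about 17 N; I handed the job in at about 14 s, and the hand-in gave no verdict.

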